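# Fan the bake-shade samples along the tasting tray

## Robot

A 6-joint arm with a two-finger parallel gripper is mounted at the origin on the work surface. World frame = base frame: x ahead of the robot, y to its left, z up, the work surface at z = 0. Lengths are in m, angles in rad, forces in N, time in s.
With the tool pointing down it reaches from about 0.35 to 0.775 m from the base axis. Payload 7.3 kg.
Tool frame: the origin (TCP) lies between the finger pads; the fingertips stand 8 mm ahead of it and the grasp point (between the pads) lies 11 mm behind it (robot.nose_length is the distance from the TCP to the fingertips, in m); z points along the fingers, y is the line along which they close (so a half turn about z gives the same grasp; the last joint's range is limited). The gripper opens to 92 mm and grips with 3 to 60 N. Pads are 19 mm wide; open, the fingers measure 130 mm over their backs; the gripper's body (75 mm by 190 mm) begins 47 mm behind the grasp point.
Start: joints at [-1.294, 0.342, 1.524, -0, 1.275, -0.146], TCP at [0.215, -0.479, 0.235] pointing down, gripper open.
Joint ranges: [-2.53, 2.53], [-0.77, 2.02], [0.04, 2.7], [-1, 4.14], [0.28, 2.66], [-3.11, 3.11]. Speed limits (rad/s): [2.57, 2.57, 3.14, 3.14, 3.14, 3.14].

## Interface

Orientations are given as [roll, pitch, yaw] about the fixed x, y, z axes, in that order (R = Rz(yaw) Ry(pitch) Rx(roll)).
In Python, from cell import robot gives the robot as it stands. The module is installed in compiled form; this text tells all that it offers.
- The arm moves only by the shell command python3 -m jog 'ROWS' [FORCE]. ROWS is JSON, a list that holds one entry, the list of rows, each a list of 5 numbers: the gripper's target within -1 to 1 (fully open at 1, half-way at 0, shut at -1), then the shift along the tool's x, y, z in m, then the turn about the tool's z in rad. A call has 1 to 5 rows; each row is the pose to reach, as a shift and turn from the pose commanded when the call began, along the tool's axes at that moment; what a row does not reach only later rows make up. A row lasts 1/12 s, in which the tool goes at most 41.7 mm and 7.16 degrees, less where a joint would pass 70% of its speed; a pose out of reach is approached as far as the arm can. A call with a gripper value outside its range is refused whole. The fingers move at their own pace and stop on an object; FORCE is the grip in N (left out, the last holds). Time passes only in rows, so rows that repeat a pose let the fingers close. It gives the time, the measured TCP pose, the force, the opening and the grip force at its end, in the units of the state.
- robot.observe(): the state, without advancing time (a new reading comes with each control period).
- robot.read_camera(name): name is "scene" or "top" or "wrist"; returns the picture (420x560x3 uint8, red, green, blue); there is no depth.
- robot.camera_model(name): a dict with "camera_matrix" (3x3 intrinsics, pixels), "dist_coeffs" ([k1, k2, p1, p2, k3] as OpenCV has them; the pictures are not rectified), "position" and "attitude" of the camera in the world; the wrist camera has in their place "mount" (4x4, takes a point from camera to tool coordinates, whose origin is the TCP and whose axes are the flange's). Camera axes: x right, y down, z forward; pixel columns grow to the right and rows downward; lengths in m; the calibration is good to about 2 mm. A picture is of the moment at which its call begins: read the wrist's pose just before it. camera_model takes no time and is no camera call.
- robot.hand_in(): hands the job in; it is judged then, once.
The state is a dict: "time": time; "qpos": joint angles; "qvel": joint speeds; "joint_efforts": joint torques, N m; "tool_pos": TCP position; "tool_rot": TCP orientation; "contact_force": force on the tool from outside, world axes, zero at the start; "torque": the same for the moment, N m; "opening": finger opening in m; "grip_force": force on a finger pad.
Only numpy, scipy, OpenCV 4.12 (cv2) and the standard library are available. Lean on these libraries where they do the work, as an engineer would, in place of code of your own. Each camera call takes 0.05 s, during which the arm holds its last target. There are 200 camera calls.

## Task

Fan the three crispbreads lengthwise along the middle of the steel tray as an overlapping shingled row, in bake order: the pale one first, with one end propped on the blue rest bar and the other down on the tray floor, then the golden one lying partly on top of it, then the dark one partly on top of the golden. Each should sit further along the tray than the one before, cover about two fifths of it, and have its far end down on the tray floor. Leave the white bowl and the small steel weight beside the tray where they are.

Things in the scene. Friction and masses are not known exactly. Their poses are not given: they have to be found in the camera images.
- tray: Fixed low stainless tray, 336 by 176 mm outside. Origin: centre of its underside; x runs along its length away from the rest bar, y across it, z up. The floor is 6 mm above the origin, flat and clear apart from the rest bar; all four edges have a lip 6 mm thick whose top is 14 mm above the origin.
- rest (a point): Centre of the top of the tray's blue rest bar, 18 mm above the tray's underside (12 mm above its floor). The bar is 12 mm wide along the tray and 90 mm long across it, fixed at 110 mm from the tray's centre, with 46 mm of clear floor between it and the nearer end lip. Axes as the tray's: x points along the tray away from this end.
- board: Fixed green plastic cutting board, 300 by 300 by 15 mm, on which the three crispbreads lie at the start. Origin: centre of its underside.
- pale_mid (a point): Palest (cream) crispbread, a rigid flat slice 100 mm long (its x), 56 mm wide (its y) and 8 mm thick (its z), 25 to 50 g, lying flat on the board. The point is its centre, half-way up (4 mm above its underside). Either end may lead.
- pale: The pale crispbread itself; this origin is the centre of its underside.
- golden_mid (a point): Golden-brown crispbread, a rigid flat slice 100 mm long (its x), 56 mm wide (its y) and 8 mm thick (its z), 25 to 50 g, lying flat on the board. The point is its centre, half-way up (4 mm above its underside). Either end may lead.
- golden: The golden crispbread itself; this origin is the centre of its underside.
- dark_mid (a point): Darkest (deep brown) crispbread, a rigid flat slice 100 mm long (its x), 56 mm wide (its y) and 8 mm thick (its z), 25 to 50 g, lying flat on the board. The point is its centre, half-way up (4 mm above its underside). Either end may lead.
- dark: The dark crispbread itself; this origin is the centre of its underside.
- ramekin_mid (a point): Bystander: low white bowl, 72 mm across and 35 mm high; the point is at its middle.
- weight: Bystander: small steel check weight, 26 mm across and 40 mm high; origin at the centre of its underside.

How it is judged:
By the outcome, as a careful person would: the job done as asked, in the order asked, and still so for the second after the job is handed in, with the robot touching nothing.
It also fails if it takes over 70 s, if anything falls off the work surface, if the arm or the gripper's body presses on something with over 40 N, if the wrist force passes 120 N, or if a joint passes its speed limit or range.

## Working session

There is one attempt and no reset: what is moved stays moved. The work goes in short steps, Python scripts to look and compute and a shell command to move; the robot and the scene stay as the last step left them, time stands still between calls to the robot, and variables do not carry over. Pictures are saved under pics/ and viewed, at most 11 in all, crops included, and the job is handed in when it is done.

```bash
mkdir -p pics; python3 - <<'E'
from cell import robot
import cv2
for n in("top","scene"):
    cv2.imwrite(f"pics/{n}0.png",robot.read_camera(n)[:,:,::-1]); print(robot.camera_model(n))
print(robot.camera_model("wrist")); print(robot.observe())
E
```

```text
{'camera_matrix': array([[502.51757358,   0.        , 276.68677486],
       [  0.        , 502.51757358, 209.71789963],
       [  0.        ,   0.        ,   1.        ]]), 'dist_coeffs': array([-0.16981332,  0.        ,  0.        ,  0.        ,  0.        ]), 'position': array([0.51415873, 0.08761088, 1.47664286]), 'attitude': array([-3.08570037e+00, -1.45747489e-03, -1.58215658e+00])}
{'camera_matrix': array([[428.18483522,   0.        , 275.7451585 ],
       [  0.        , 428.18483522, 209.70059044],
       [  0.        ,   0.        ,   1.        ]]), 'dist_coeffs': array([-0.13405132,  0.        ,  0.        ,  0.        ,  0.        ]), 'position': array([1.06106404, 0.37264572, 0.87222784]), 'attitude': array([-2.56241765,  0.00814701,  2.11679224])}
{'camera_matrix': array([[353.05314539,   0.        , 279.58211411],
       [  0.        , 353.05314539, 211.30377036],
       [  0.        ,   0.        ,   1.        ]]), 'dist_coeffs': array([-0.07599795,  0.        ,  0.        ,  0.        ,  0.        ]), 'mount': array([[ 2.64412266e-04, -9.66439015e-01, -2.56896010e-01,

[... 289 characters left out ...]
': 0.1, 'qpos': array([-1.29403535e+00,  3.42658541e-01,  1.52491862e+00, -1.25848406e-05,
        1.27538158e+00, -1.45997012e-01]), 'qvel': array([-6.26132522e-04, -3.15882965e-04, -1.91637815e-03,  9.09362722e-04,
        9.15113324e-05, -6.64189432e-04]), 'joint_efforts': array([ 1.65676120e-03, -4.32006490e+01, -2.44692779e+01,  7.19185523e-02,
        5.25902468e-02, -6.14501892e-05]), 'tool_pos': array([ 0.21531825, -0.4784348 ,  0.2341126 ]), 'tool_rot': array([-3.14023935e+00, -1.86829801e-04,  4.22761533e-01]), 'contact_force': array([ 0.24774701, -0.28482142,  0.00738474]), 'torque': array([-0.02923145,  0.02350946,  0.00692808]), 'grip_force': 0.0, 'opening': 0.09145411940562229}
```

View pics/top0.png

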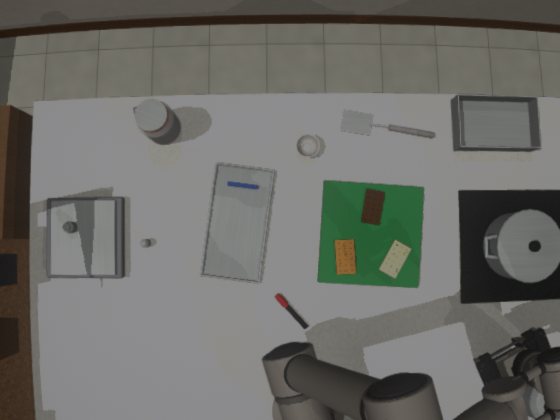

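View pics/scene0.png

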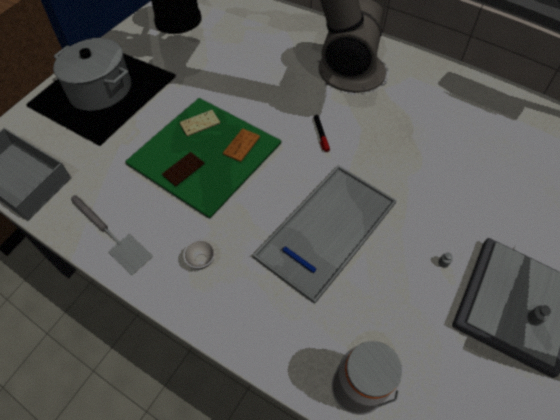

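The top view shows the tray (corners near 218,164 / 275,169 / 262,282 / 203,277), with the blue bar at (243,185), which is its far end from the robot. Pale is at (395,259), golden at (345,257), dark at (373,207), the bowl at (308,146) and the weight at (146,243). The scene view agrees.

```bash
cat > h.py <<'E'
import numpy as np, cv2
from cell import robot
from scipy.spatial.transform import Rotation as Ro
def campose(n,obs=None):
    m=robot.camera_model(n)
    if n=="wrist":
        R=Ro.from_euler('xyz',obs["tool_rot"]).as_matrix(); M=m["mount"]
        return m,R@M[:3,:3],R@M[:3,3]+obs["tool_pos"]
    return m,Ro.from_euler('xyz',m["attitude"]).as_matrix(),m["position"]
def ray(n,px,z,obs=None):
    m,R,p=campose(n,obs)
    u=cv2.undistortPoints(np.float64(px).reshape(-1,1,2),m["camera_matrix"],m["dist_coeffs"]).reshape(-1,2)
    d=np.c_[u,np.ones(len(u))]@R.T
    return (p+d*((z-p[2])/d[:,2])[:,None])[:,:2]
def masks(im):
    h=cv2.cvtColor(im,cv2.COLOR_RGB2HSV); H,S,V=[h[:,:,i].astype(int) for i in range(3)]
    g=(H>45)&(H<85)&(S>100)
    return dict(green=g,blue=(H>105)&(H<130)&(S>120),
      pale=(H>15)&(H<45)&(S>25)&(S<150)&(V>110),golden=(H>5)&(H<22)&(S>130)&(V>100),
      dark=((H<15)|(H>165))&(S>80)&(V<90))
def rect(n,mask,z,obs=None,roi=None):
    m=mask.astype(np.uint8)
    if roi: k=np.zeros_like(m); a,b,c,d=roi; k[b:d,a:c]=1; m=m*k
    m=cv2.morphologyEx(m,cv2.MORPH_CLOSE,np.ones((5,5)))
    cs,_=cv2.findContours(m,cv2.RETR_EXTERNAL,cv2.CHAIN_APPROX_NONE)
    c=max(cs,key=cv2.contourArea).reshape(-1,2)
    P=ray(n,c,z,obs)
    r=cv2.minAreaRect((P*1000).astype(np.float32)); b=cv2.boxPoints(r)
    e=[b[1]-b[0],b[2]-b[1]]; L=max(e,key=np.linalg.norm); W=min(e,key=np.linalg.norm)
    return np.round(r[0],1),np.round([np.linalg.norm(L),np.linalg.norm(W)],1),round(np.degrees(np.arctan2(L[1],L[0]))%180,1)
E
python3 - <<'E'
from h import *
for n,rois in (("top",dict(o=(315,175,430,290),b=(200,155,285,290))),("scene",dict(o=(120,95,285,215),b=(250,220,330,300)))):
    im=cv2.imread(f"pics/{n}0.png")[:,:,::-1].copy(); M=masks(im)
    for k,z in (("pale",.023),("golden",.023),("dark",.023),("blue",.018),("green",.015)):
        try: print(n,k,rect(n,M[k],z,None,rois["b" if k=="blue" else "o"]))
        except Exception as e: print(n,k,e)
print(ray("top",[[218.5,164],[275,169],[262,282],[203,277]],.014))
E
```

```text
top pale (array([ 448.2, -258. ]), array([99.4, 55.8], dtype=float32), np.float32(149.6))
top golden (array([ 457.8, -111.5]), array([98.5, 54.9], dtype=float32), np.float32(2.8))
top dark (array([ 602.1, -194.9]), array([92.6, 50.5], dtype=float32), np.float32(168.3))
top blue (array([669.5, 185. ]), array([82.8,  8.2], dtype=float32), np.float32(81.8))
top green (array([ 522.4, -191.1]), array([296.3, 295.1], dtype=float32), np.float32(85.6))
scene pale (array([ 449.8, -254.5]), array([94. , 52.2], dtype=float32), np.float32(148.6))
scene golden (array([ 458.6, -106.1]), array([93.7, 46.5], dtype=float32), np.float32(3.8))
scene dark (array([ 604.1, -190.6]), array([94.9, 51.9], dtype=float32), np.float32(168.3))
scene blue (array([673. , 187.9]), array([88.3, 12.7], dtype=float32), np.float32(82.2))
scene green (array([ 525.9, -186. ]), array([299.4, 298.2], dtype=float32), np.float32(85.6))
[[0.73253283 0.25411134]
 [0.71557422 0.08813627]
 [0.3863396  0.1295608 ]
 [0.40213177 0.30137938]]
```

```bash
python3 -m jog '[[[1,0.02,-0.007,0,0.06],[1,0.055,-0.019,0,0.17],[1,0.09,-0.032,0,0.28],[1,0.125,-0.044,0,0.39],[1,0.152,-0.053,0,0.48]]]'; python3 -m jog '[[[1,0.03,-0.03,0,0.11],[1,0.06,-0.062,0,0.23],[1,0.088,-0.093,0,0.35],[1,0.105,-0.112,0,0.44],[1,0.11,-0.117,0,0.473]]]';  python3 -m jog '[[[1,0,0,0,0],[1,0,0,0,0]]]'
cat >> h.py <<'E'
def look(name,zs):
    o=robot.observe(); im=robot.read_camera("wrist"); cv2.imwrite(f"pics/{name}.png",im[:,:,::-1]); M=masks(im)
    for k,z in zs.items():
        try: print(k,rect("wrist",M[k],z,o))
        except Exception as e: print(k,e)
    return o,im
def go(x,y,z,yawdeg):
    o=robot.observe(); R=Ro.from_euler('xyz',o["tool_rot"]).as_matrix(); y0=o["tool_rot"][2]
    d=R.T@(np.array([x,y,z])-o["tool_pos"]); t=-(np.radians(yawdeg)-y0)
    print("shift",np.round(d,4),"turn",np.round(t,4),"pos",np.round(o["tool_pos"],4),"rot",np.round(np.degrees(o["tool_rot"]),1),"t",o["time"])
E
python3 - <<'E'
from h import *
o,im=look("w1",dict(pale=.023,golden=.023,green=.015)); go(.449,-.256,.2,-30.4); print(o["qpos"])
E
```

```text
time: 0.52
tool_pos: [0.3335, -0.366, 0.2344]
tool_rot: [-3.14, 0.0, -0.062]
contact_force: [0.3, 0.1, 0.7]
opening: 0.0915
grip_force: 0.0
time: 0.93
tool_pos: [0.4514, -0.2538, 0.2344]
tool_rot: [-3.14, 0.0, -0.532]
contact_force: [-0.0, -0.4, 0.1]
opening: 0.0918
grip_force: 0.0
time: 1.1
tool_pos: [0.4488, -0.2572, 0.2343]
tool_rot: [3.141, 0.001, -0.527]
contact_force: [-0.0, -0.0, -0.4]
opening: 0.0922
grip_force: 0.0
pale (array([ 449.3, -258. ]), array([99.4, 56.2], dtype=float32), np.float32(150.0))
golden (array([ 457.8, -111.9]), array([99.6, 55.5], dtype=float32), np.float32(2.7))
green (array([ 522.5, -190.5]), array([296.8, 296.8], dtype=float32), np.float32(175.6))
shift [-0.0003 -0.0019  0.0344] turn 0.0022 pos [ 0.4483 -0.2578  0.2344] rot [180.    0.  -30.3] t 1.15
[-6.68273967e-01  3.28678239e-01  1.54499519e+00 -5.51740758e-04
  1.26877317e+00  1.42964844e+00]
```

View pics/w1.png

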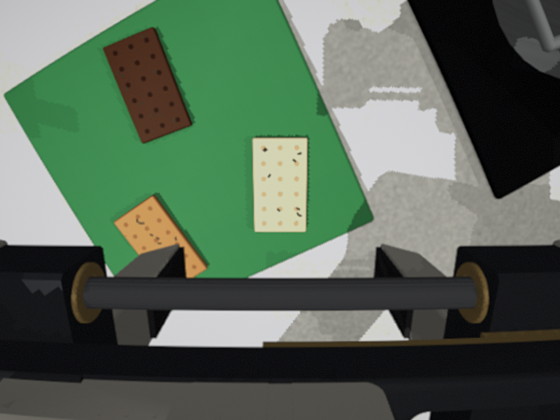

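```bash
python3 -m jog '[[[1,0,0,0.025,0],[1,0,0,0.06,0],[1,0,0,0.1,0],[1,0,0,0.135,0],[1,0,0,0.16,0]]]' 10|tail -5; python3 -m jog '[[[1,0,0,0.02,0],[1,0,0,0.04,0],[1,0,0,0.049,0],[1,0,0,0.049,0],[-0.2,0,0,0.049,0]]]'; python3 -m jog '[[[-0.2,0,0,0,0],[-0.2,0,0,0,0],[-0.2,0,0,0,0],[-0.2,0,0,0,0],[-0.2,0,0,0,0]]]'
```

```text
tool_pos: [0.4465, -0.258, 0.0719]
tool_rot: [-3.141, 0.003, -0.531]
contact_force: [-1.4, 0.7, 0.4]
opening: 0.0917
grip_force: 0.0
time: 1.98
tool_pos: [0.4482, -0.2586, 0.0258]
tool_rot: [3.141, 0.0, -0.531]
contact_force: [-0.5, 0.3, 0.3]
opening: 0.0885
grip_force: 0.0
time: 2.4
tool_pos: [0.449, -0.2577, 0.026]
tool_rot: [3.141, -0.001, -0.53]
contact_force: [-0.0, -0.2, 1.4]
opening: 0.0564
grip_force: 0.3
```

```bash
python3 -m jog '[[[-0.6,0,0,0,0],[-0.6,0,0,0,0],[-0.6,0,0,-0.01,0],[-0.6,0,0,-0.03,0],[-0.6,0,0,-0.06,0]]]'; python3 -m jog '[[[-0.6,0,0,-0.03,0],[-0.6,0,0,-0.06,0],[-0.6,0,0,-0.09,0],[-0.6,0,0,-0.12,0],[-0.6,0,0,-0.14,0]]]'; python3 - <<'E'
from h import *
go(.6,.19,.23,-8)
E
```

```text
time: 2.82
tool_pos: [0.4475, -0.2565, 0.0849]
tool_rot: [-3.141, 0.005, -0.53]
contact_force: [-0.2, 1.0, -0.4]
opening: 0.0558
grip_force: 10.0
time: 3.23
tool_pos: [0.4492, -0.2578, 0.2295]
tool_rot: [3.141, -0.004, -0.53]
contact_force: [-0.1, -0.0, 0.3]
opening: 0.056
grip_force: 10.0
shift [-0.0963 -0.4625 -0.0012] turn -0.3904 pos [ 0.4492 -0.2578  0.2295] rot [180.   -0.2 -30.4] t 3.2333
```

```bash
python3 -m jog '[[[-0.6,-0.003,-0.015,0,0],[-0.6,-0.009,-0.045,0,0],[-0.6,-0.017,-0.08,0,0],[-0.6,-0.025,-0.118,0,0],[-0.6,-0.033,-0.156,0,0]]]'|tail -1;  python3 -m jog '[[[-0.6,-0.008,-0.038,0,0],[-0.6,-0.016,-0.076,0,0],[-0.6,-0.024,-0.114,0,0],[-0.6,-0.032,-0.152,0,0],[-0.6,-0.038,-0.18,0,0]]]'|tail -1;  python3 -m jog '[[[-0.6,-0.007,-0.033,0,-0.08],[-0.6,-0.014,-0.066,0,-0.18],[-0.6,-0.02,-0.095,0,-0.28],[-0.6,-0.024,-0.117,0,-0.36],[-0.6,-0.026,-0.126,0,-0.39]]]'; python3 -m jog '[[[-0.6,0,0,0,0],[-0.6,0,0,0,0]]]'; python3 - <<'E'
from h import *
o,im=look("w2",dict(blue=.018,pale=.21)); go(.624,.191,.1,-8)
E
```

```text
grip_force: 10.0
grip_force: 10.0
time: 4.48
tool_pos: [0.5988, 0.1932, 0.2259]
tool_rot: [-3.141, 0.0, -0.134]
contact_force: [0.0, 0.1, -0.5]
opening: 0.0559
grip_force: 10.0
time: 4.65
tool_pos: [0.5984, 0.1896, 0.2257]
tool_rot: [3.141, 0.0, -0.142]
contact_force: [-0.4, -0.9, -0.1]
opening: 0.056
grip_force: 10.0
blue (array([670.2, 186. ]), array([87.6, 10.6], dtype=float32), np.float32(81.9))
pale (array([617.8, 186.6]), array([59.5, 58.2], dtype=float32), np.float32(82.0))
shift [ 0.0251 -0.0058  0.1258] turn -0.0029 pos [0.5984 0.189  0.2258] rot [180.    0.   -8.2] t 4.7
```

View pics/w2.png

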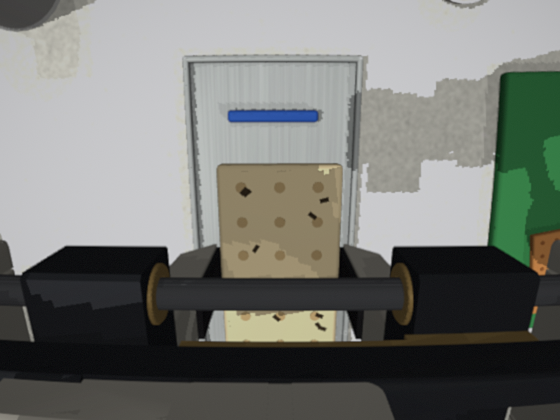

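The wrist view shows the bar spanning (228–318, 116), and the held pale slice straight in the grip, with its leading edge at row 163, columns 219–342.

```bash
python3 - <<'E'
from h import *
o=robot.observe()
e=ray("wrist",[[219,164],[342,164]],o["tool_pos"][2]-.002,o); print(e)
R=Ro.from_euler('xyz',o["tool_rot"]).as_matrix()
for p in e: print(R.T@(np.r_[p,o["tool_pos"][2]]-o["tool_pos"]))
B=np.array([.670,.1858]);u=np.array([-.99,.1409])
for d in (.046,.105,.106,.166): print(d,B+u*d)
c=B+u*.046; go(*c,.05,-8.1)
E
```

```text
[[0.65165209 0.20734837]
 [0.64414354 0.15491102]]
[ 5.01207066e-02 -2.57688228e-02 -4.41073985e-05]
[5.01345307e-02 2.72033599e-02 5.55662882e-07]
0.046 [0.62446   0.1922814]
0.105 [0.56605   0.2005945]
0.106 [0.56506   0.2007354]
0.166 [0.50566   0.2091894]
shift [ 0.0254 -0.0071  0.1758] turn -0.0011 pos [0.5984 0.189  0.2258] rot [180.    0.   -8.2] t 4.7
```

```bash
python3 -m jog '[[[-0.6,0.01,-0.003,0.02,0],[-0.6,0.02,-0.006,0.05,0],[-0.6,0.0254,-0.007,0.085,0],[-0.6,0.0254,-0.007,0.115,0],[-0.6,0.0254,-0.007,0.135,0]]]'|tail -1;  python3 -m jog '[[[-0.6,0,0,0.02,0],[-0.6,0,0,0.038,0],[-0.6,0,0,0.05,0],[-0.6,0,0,0.056,0],[-0.6,0,0,0.056,0]]]' 5;  python3 -m jog '[[[-0.6,0,0,0.002,0],[-0.6,0,0,0.004,0],[-0.6,0,0,0.006,0],[-0.6,0,0,0.008,0],[-0.6,0,0,0.0095,0]]]' 4;python3 -m jog '[[[-0.6,0,0,0,0],[-0.6,0,0,0,0]]]'; python3 - <<'E'
from h import *
look("w3",dict(pale=.03,blue=.018)); go(.6245,.1922,.023,-8.1)
cv2.imwrite("pics/s3.png",robot.read_camera("scene")[160:320,220:420,::-1].repeat(4,0).repeat(4,1)[:600,:800])
E
```

```text
grip_force: 10.0
time: 5.53
tool_pos: [0.6243, 0.1923, 0.0338]
tool_rot: [3.141, 0.002, -0.142]
contact_force: [-0.5, -0.6, -0.1]
opening: 0.056
grip_force: 5.0
time: 5.95
tool_pos: [0.6252, 0.1936, 0.0256]
tool_rot: [-3.141, -0.001, -0.14]
contact_force: [0.5, 0.4, -0.1]
opening: 0.0559
grip_force: 4.0
time: 6.12
tool_pos: [0.625, 0.1935, 0.0253]
tool_rot: [3.142, -0.0, -0.14]
contact_force: [0.3, -0.4, 1.0]
opening: 0.0561
grip_force: 4.0
pale (array([650.1, 189.8]), array([53.8, 50.3], dtype=float32), np.float32(82.0))
blue (array([670.9, 185.8]), array([87.2, 11.3], dtype=float32), np.float32(82.0))
shift [-0.0002  0.0014  0.0023] turn 0.0012 pos [0.6249 0.1935 0.0253] rot [180.  -0.  -8.] t 6.1667
```

View pics/s3.png

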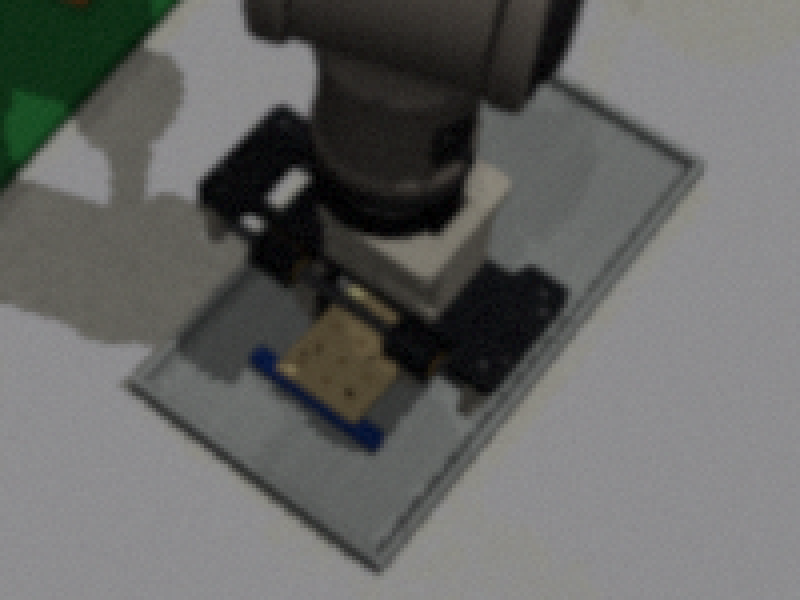

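```bash
python3 -m jog '[[[-0.6,0,0.001,0.001,0],[-0.6,0,0.001,0.002,0],[-0.6,0,0.001,0.002,0],[0.4,0,0.001,0.002,0],[0.5,0,0.001,0.002,0]]]'; python3 -m jog '[[[0.7,0,0,0,0],[0.8,0,0,0,0],[0.8,0,0,-0.005,0],[0.8,0,0,-0.03,0],[1,0,0,-0.06,0]]]'; python3 -m jog '[[[1,0,0,-0.03,0],[1,0,0,-0.06,0],[1,0,0,-0.075,0],[1,-0.02,0.015,-0.08,0],[1,-0.05,0.045,-0.08,0]]]'; python3 - <<'E'
from h import *
go(.4498,-.1121,.16,2.75)
E
```

```text
time: 6.63
tool_pos: [0.6247, 0.1924, 0.0231]
tool_rot: [3.141, 0.0, -0.14]
contact_force: [0.6, -0.5, -0.9]
opening: 0.0647
grip_force: 0.0
time: 7.05
tool_pos: [0.6231, 0.1921, 0.0817]
tool_rot: [3.14, 0.005, -0.14]
contact_force: [0.8, 0.2, 0.6]
opening: 0.0858
grip_force: 0.0
time: 7.47
tool_pos: [0.5717, 0.1568, 0.1654]
tool_rot: [-3.139, -0.006, -0.138]
contact_force: [-0.9, -0.3, 0.1]
opening: 0.0918
grip_force: 0.0
shift [-0.0837  0.2832  0.0041] turn -0.1863 pos [0.5717 0.1568 0.1654] rot [-179.9   -0.4   -7.9] t 7.4667
```

```bash
python3 -m jog '[[[1,-0.01,0.034,0,0],[1,-0.02,0.07,0,0],[1,-0.03,0.107,0,0],[1,-0.041,0.145,0,0],[1,-0.051,0.18,0,0]]]'|tail -1; python3 -m jog '[[[1,-0.01,0.033,0,-0.05],[1,-0.02,0.064,0,-0.1],[1,-0.028,0.088,0,-0.15],[1,-0.032,0.101,0,-0.18],[1,-0.033,0.103,0,-0.186]]]'|tail -1;python3 -m jog '[[[1,0,0,0,0],[1,0,0,0,0]]]'|tail -1;  python3 - <<'E'
from h import *
look("w4",dict(golden=.023)); go(.4498,-.1121,.0253,2.75)
im=robot.read_camera("top"); M=masks(im); cv2.imwrite("pics/t4.png",im[150:290,190:290,::-1].repeat(4,0).repeat(4,1))
print(rect("top",M["pale"],.018,None,(200,155,285,290)))
E
```

```text
grip_force: 0.0
grip_force: 0.0
grip_force: 0.0
golden (array([ 458.3, -110.5]), array([99. , 55.3], dtype=float32), np.float32(2.6))
shift [ 0.0025 -0.0002  0.1381] turn -0.0022 pos [ 0.4472 -0.1124  0.1634] rot [-180.    -0.     2.6] t 8.5167
(array([624.8, 191.7]), array([100. ,  55.8], dtype=float32), np.float32(173.2))
```

View pics/t4.png

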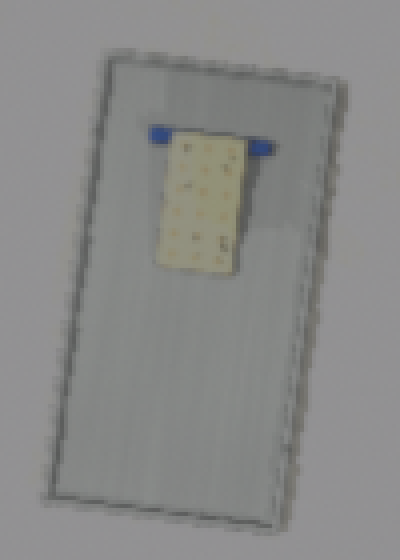

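Pale is propped on the bar at (crop) row 133 and centred, with its other end on the floor at row 270. Next is picking golden.

```bash
python3 -m jog '[[[1,0.001,0,0.02,0],[1,0.0025,-0.0005,0.05,0],[1,0.0025,-0.0005,0.085,0],[1,0.0025,-0.0005,0.113,0],[1,0.0025,-0.0005,0.127,0]]]' 10|tail -1; python3 -m jog '[[[1,0,0,0.008,0],[1,0,0,0.011,0],[1,0,0,0.011,0],[-0.2,0,0,0.011,0],[-0.6,0,0,0.011,0]]]'; python3 -m jog '[[[-0.6,0,0,0,0],[-0.6,0,0,0,0],[-0.6,0,0,0,0],[-0.6,0,0,0,0],[-0.6,0,0,0,0]]]';python3 -m jog '[[[-0.6,0,0,0,0],[-0.6,0,0,-0.02,0],[-0.6,0,0,-0.05,0],[-0.6,0,0,-0.08,0],[-0.6,0,0,-0.1,0]]]'; python3 - <<'E'
from h import *
c=np.array([.6248,.1917])+.068*np.array([-.99,.1409]); print(c); go(*c,.13,-8)
E
```

```text
grip_force: 0.0
time: 9.4
tool_pos: [0.4502, -0.1127, 0.0263]
tool_rot: [3.14, -0.002, 0.046]
contact_force: [-1.4, -0.2, 0.3]
opening: 0.0827
grip_force: 0.0
time: 9.82
tool_pos: [0.4495, -0.1126, 0.0255]
tool_rot: [3.141, -0.0, 0.046]
contact_force: [0.0, 0.9, 3.0]
opening: 0.0559
grip_force: 10.0
time: 10.23
tool_pos: [0.4498, -0.1128, 0.1274]
tool_rot: [3.141, -0.002, 0.046]
contact_force: [0.3, 0.0, -0.7]
opening: 0.0556
grip_force: 10.0
[0.55748   0.2012812]
shift [ 0.1219 -0.3088 -0.0027] turn 0.1854 pos [ 0.4498 -0.1128  0.1274] rot [ 1.799e+02 -1.000e-01  2.600e+00] t 10.2333
```

```bash
python3 -m jog '[[[-0.6,0.008,-0.02,0,0],[-0.6,0.02,-0.052,0,0],[-0.6,0.034,-0.087,0,0],[-0.6,0.048,-0.122,0,0],[-0.6,0.062,-0.157,0,0]]]'|tail -1; python3 -m jog '[[[-0.6,0.014,-0.035,0,0.04],[-0.6,0.028,-0.07,0,0.09],[-0.6,0.042,-0.107,0,0.14],[-0.6,0.054,-0.137,0,0.175],[-0.6,0.06,-0.152,0,0.185]]]'|tail -1;python3 -m jog '[[[-0.6,0,0,0,0],[-0.6,0,0,0,0],[-0.6,0,0,0,0]]]'; python3 - <<'E'
from h import *
o,im=look("w5",dict(golden=.125,pale=.02)); go(.5575,.2013,.05,-8.1)
E
```

```text
grip_force: 10.0
grip_force: 10.0
time: 11.32
tool_pos: [0.5565, 0.2009, 0.1247]
tool_rot: [3.141, 0.001, -0.139]
contact_force: [-0.7, -0.1, -0.2]
opening: 0.0557
grip_force: 10.0
golden (array([584.6, 196.6]), array([60.6, 53.4], dtype=float32), np.float32(172.1))
pale (array([641.1, 189.8]), array([66.9, 57.1], dtype=float32), np.float32(172.0))
shift [ 0.0009 -0.0009  0.0749] turn 0.0015 pos [0.5566 0.2006 0.1249] rot [ 1.8e+02  1.0e-01 -8.0e+00] t 11.3667
```

View pics/w5.png

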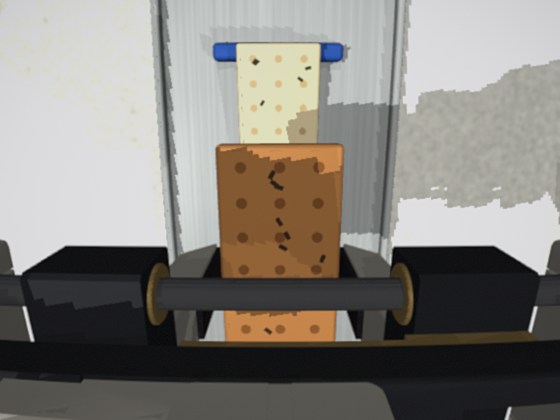

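Golden is held straight, aligned with pale, which spans (238–320, 44–143+).

```bash
python3 -m jog '[[[-0.6,0.001,-0.001,0.02,0],[-0.6,0.001,-0.001,0.05,0],[-0.6,0.001,-0.001,0.075,0],[-0.6,0.001,-0.001,0.09,0],[-0.6,0.001,-0.001,0.091,0]]]' 5;  python3 -m jog '[[[-0.6,0,0,0.002,0],[-0.6,0,0,0.004,0],[-0.6,0,0,0.006,0],[-0.6,0,0,0.008,0],[-0.6,0,0,0.01,0]]]' 4;python3 -m jog '[[[-0.6,0,0,0.001,0],[-0.6,0,0,0.001,0]]]'; python3 - <<'E'
from h import *
go(.5575,.2013,.022,-8.1)
E
```

```text
time: 11.78
tool_pos: [0.5558, 0.2006, 0.031]
tool_rot: [3.139, 0.006, -0.141]
contact_force: [-1.3, -0.3, 0.1]
opening: 0.0557
grip_force: 5.0
time: 12.2
tool_pos: [0.5588, 0.2026, 0.0251]
tool_rot: [-3.141, -0.002, -0.139]
contact_force: [0.1, -0.4, 0.5]
opening: 0.056
grip_force: 4.0
time: 12.37
tool_pos: [0.5582, 0.2026, 0.0233]
tool_rot: [-3.142, -0.0, -0.139]
contact_force: [-0.1, -0.2, 0.6]
opening: 0.056
grip_force: 4.0
shift [-0.0005  0.0014  0.0013] turn 0.0023 pos [0.5582 0.2026 0.0233] rot [-180.   -0.   -8.] t 12.3667
```

```bash
python3 -m jog '[[[-0.6,0,0,0.001,0],[-0.6,0,0,0.0015,0],[-0.6,0,0,0.0015,0],[0.4,0,0,0.0015,0],[0.5,0,0,0.0015,0]]]'|tail -2; python3 -m jog '[[[0.7,0,0,0,0],[0.8,0,0,0,0],[0.8,0,0,-0.005,0],[0.8,0,0,-0.03,0],[1,0,0,-0.06,0]]]'; python3 -m jog '[[[1,0,0,-0.03,0],[1,0,0.005,-0.06,0],[1,0,0.02,-0.075,0],[1,0,0.05,-0.08,0],[1,0,0.09,-0.08,0]]]'|tail -1;  python3 - <<'E'
from h import *
go(.5943,-.1933,.16,-11.7)
E
```

```text
opening: 0.0649
grip_force: 0.0
time: 13.2
tool_pos: [0.5566, 0.2022, 0.0805]
tool_rot: [3.14, 0.005, -0.139]
contact_force: [0.6, 0.3, -0.2]
opening: 0.0862
grip_force: 0.0
grip_force: 0.0
shift [0.0889 0.2984 0.0042] turn 0.0683 pos [0.5467 0.1144 0.1642] rot [-179.9   -0.3   -7.8] t 13.6167
```

```bash
python3 -m jog '[[[1,0.01,0.036,0,0],[1,0.021,0.073,0,0],[1,0.032,0.11,0,0],[1,0.043,0.147,0,0],[1,0.054,0.182,0,0]]]'|tail -1; python3 -m jog '[[[1,0.01,0.033,0,0.02],[1,0.02,0.066,0,0.04],[1,0.029,0.095,0,0.06],[1,0.033,0.11,0,0.068],[1,0.034,0.114,0,0.068]]]'|tail -1;python3 -m jog '[[[1,0,0,0,0],[1,0,0,0,0]]]'|tail -1;  python3 - <<'E'
from h import *
look("w6",dict(dark=.023)); go(.5943,-.1933,.0255,-11.7)
im=robot.read_camera("top"); M=masks(im); cv2.imwrite("pics/t6.png",im[150:290,190:290,::-1].repeat(4,0).repeat(4,1))
for k in("pale","golden"):print(rect("top",M[k],.019,None,(200,155,285,290)))
E
```

```text
grip_force: 0.0
grip_force: 0.0
grip_force: 0.0
dark (array([ 602.7, -194.9]), array([97.6, 53.1], dtype=float32), np.float32(169.0))
shift [0.0033 0.0027 0.1363] turn -0.0012 pos [ 0.5916 -0.1901  0.1618] rot [-180.     0.   -11.8] t 14.6667
(array([595.7, 196.9]), array([159.3,  58.5], dtype=float32), np.float32(171.2))
(array([566.9, 199.7]), array([94.9, 51.7], dtype=float32), np.float32(172.4))
```

View pics/t6.png

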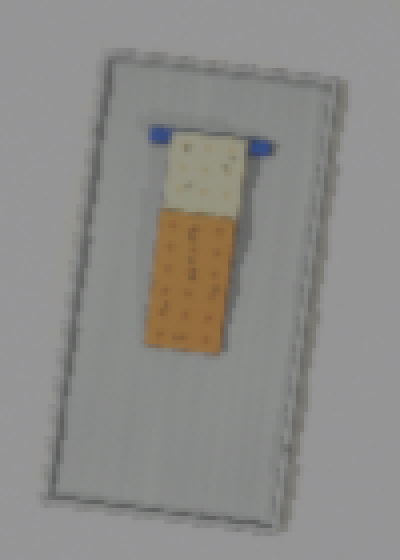

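View pics/w6.png

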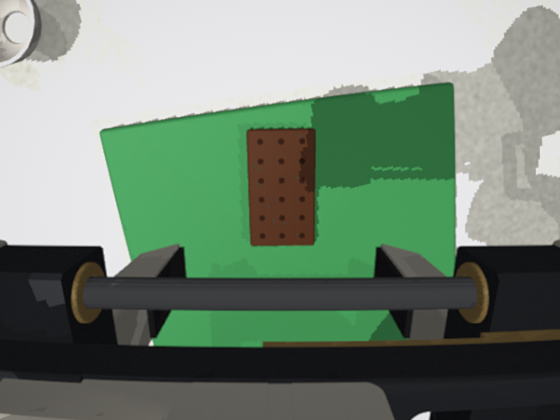

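Golden shingles neatly over pale (edge at crop row 210) with its far end at row 350. Dark is clear on the board at (248–315, 128–245) in the wrist view.

```bash
python3 -m jog '[[[1,0.001,0.001,0.02,0],[1,0.0033,0.0027,0.05,0],[1,0.0033,0.0027,0.085,0],[1,0.0033,0.0027,0.113,-0.005],[1,0.0033,0.0027,0.126,-0.005]]]' 10|tail -1; python3 -m jog '[[[1,0,0,0.007,0],[1,0,0,0.01,0],[1,0,0,0.01,0],[-0.2,0,0,0.01,0],[-0.6,0,0,0.01,0]]]'|tail -5; python3 -m jog '[[[-0.6,0,0,0,0],[-0.6,0,0,0,0],[-0.6,0,0,0,0],[-0.6,0,0,0,0],[-0.6,0,0,0,0]]]';python3 -m jog '[[[-0.6,0,0,0,0],[-0.6,0,0,-0.02,0],[-0.6,0,0,-0.05,0],[-0.6,0,0,-0.08,0],[-0.6,0,0,-0.1,0]]]'; python3 - <<'E'
from h import *
c=np.array([.5658,.2])+.068*np.array([-.99,.1409]); print(c); go(*c,.13,-8.1)
E
```

```text
grip_force: 0.0
tool_pos: [0.5954, -0.1953, 0.0273]
tool_rot: [3.141, -0.003, -0.202]
contact_force: [1.0, -0.6, -0.4]
opening: 0.0827
grip_force: 0.0
time: 15.97
tool_pos: [0.5945, -0.1953, 0.026]
tool_rot: [3.141, -0.0, -0.202]
contact_force: [-0.1, 0.5, 1.9]
opening: 0.0556
grip_force: 10.0
time: 16.38
tool_pos: [0.5951, -0.1956, 0.1283]
tool_rot: [3.141, -0.003, -0.202]
contact_force: [1.2, 0.3, 0.7]
opening: 0.0556
grip_force: 10.0
[0.49848   0.2095812]
shift [-0.1761 -0.3775 -0.0024] turn -0.0609 pos [ 0.5951 -0.1956  0.1283] rot [ 1.80e+02 -1.00e-01 -1.16e+01] t 16.3833
```

```bash
python3 -m jog '[[[-0.6,-0.008,-0.017,0,0],[-0.6,-0.02,-0.045,0,0],[-0.6,-0.036,-0.078,0,0],[-0.6,-0.052,-0.111,0,0],[-0.6,-0.068,-0.145,0,0]]]'|tail -1; python3 -m jog '[[[-0.6,-0.016,-0.034,0,-0.02],[-0.6,-0.032,-0.068,0,-0.04],[-0.6,-0.048,-0.102,0,-0.06],[-0.6,-0.063,-0.135,0,-0.061],[-0.6,-0.077,-0.165,0,-0.061]]]'|tail -1;python3 -m jog '[[[-0.6,-0.013,-0.03,0,0],[-0.6,-0.023,-0.055,0,0],[-0.6,-0.0265,-0.066,0,0],[-0.6,-0.0265,-0.066,0,0],[-0.6,-0.0265,-0.066,0,0]]]'; python3 - <<'E'
from h import *
o,im=look("w7",dict(dark=.125,golden=.02)); go(.4985,.2096,.03,-8.1)
E
```

```text
grip_force: 10.0
grip_force: 10.0
time: 17.63
tool_pos: [0.4978, 0.2065, 0.1256]
tool_rot: [3.141, -0.0, -0.14]
contact_force: [0.1, -1.1, -0.0]
opening: 0.0561
grip_force: 10.0
dark (array([525.1, 202.3]), array([59.7, 54.8], dtype=float32), np.float32(172.1))
golden (array([581.7, 199. ]), array([70. , 55.8], dtype=float32), np.float32(172.0))
shift [-0.0001 -0.0039  0.0956] turn 0.0001 pos [0.498  0.2058 0.1256] rot [180.   -0.   -8.1] t 17.6833
```

View pics/w7.png

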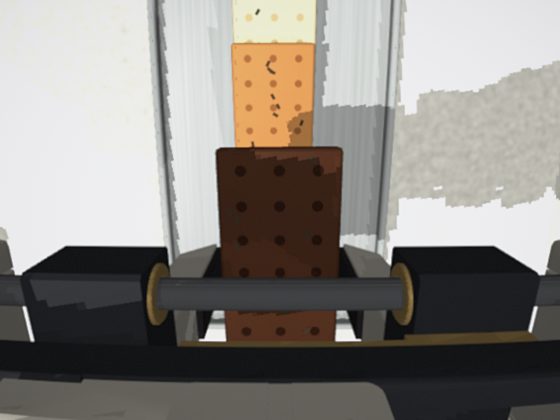

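Dark is held straight, with golden ahead at columns 233–314 and about 3 mm to the left, so I'll shift and lower.

```bash
python3 -m jog '[[[-0.6,0,-0.002,0.02,0],[-0.6,0,-0.0035,0.05,0],[-0.6,0,-0.0035,0.075,0],[-0.6,0,-0.0035,0.09,0],[-0.6,0,-0.0035,0.092,0]]]' 5|tail -6;  python3 -m jog '[[[-0.6,0,0,0.002,0],[-0.6,0,0,0.004,0],[-0.6,0,0,0.006,0],[-0.6,0,0,0.008,0],[-0.6,0,0,0.01,0]]]' 4|tail -6;python3 -m jog '[[[-0.6,0,0,0.001,0],[-0.6,0,0,0.001,0]]]'; python3 - <<'E'
from h import *
go(.4985,.2096,.022,-8.1)
E
```

```text
time: 18.1
tool_pos: [0.4968, 0.2079, 0.0307]
tool_rot: [3.139, 0.005, -0.143]
contact_force: [-1.7, -0.5, -0.5]
opening: 0.0561
grip_force: 5.0
time: 18.52
tool_pos: [0.4989, 0.2102, 0.0245]
tool_rot: [-3.141, -0.002, -0.141]
contact_force: [0.1, 0.2, -0.1]
opening: 0.0562
grip_force: 4.0
time: 18.68
tool_pos: [0.4983, 0.2102, 0.0228]
tool_rot: [-3.142, -0.0, -0.141]
contact_force: [-0.3, -0.3, 0.9]
opening: 0.0557
grip_force: 4.0
shift [0.0003 0.0006 0.0008] turn 0.0003 pos [0.4983 0.2102 0.0228] rot [-180.    -0.    -8.1] t 18.6833
```

```bash
python3 -m jog '[[[-0.6,0,0,0.001,0],[-0.6,0,0,0.001,0],[-0.6,0,0,0.001,0],[0.4,0,0,0.001,0],[0.5,0,0,0.001,0]]]'|tail -2; python3 -m jog '[[[0.7,0,0,0,0],[0.8,0,0,0,0],[0.8,0,0,-0.005,0],[0.8,0,0,-0.03,0],[1,0,0,-0.06,0]]]'|tail -1; python3 -m jog '[[[1,0,0,-0.03,0],[1,0,0.01,-0.06,0],[1,0,0.03,-0.09,0],[1,0,0.065,-0.1,0],[1,0,0.1,-0.1,0]]]'|tail -1;  python3 -m jog '[[[1,0,0.03,0,0],[1,0,0.06,0,0],[1,0,0.09,0,0],[1,0,0.1,0,0],[1,0,0.1,0,0]]]'|tail -1; python3 - <<'E'
from h import *
im=robot.read_camera("top"); M=masks(im); cv2.imwrite("pics/t8.png",im[140:290,140:330,::-1].repeat(4,0).repeat(4,1))
for k in("golden","dark"):print(rect("top",M[k],.019,None,(200,155,285,290)))
s=robot.read_camera("scene")[160:310,240:440,::-1]; cv2.imwrite("pics/s8.png",s.repeat(4,0).repeat(4,1))
E
```

```text
opening: 0.0648
grip_force: 0.0
grip_force: 0.0
grip_force: 0.0
grip_force: 0.0
(array([585. , 197.3]), array([59.3, 52.4], dtype=float32), np.float32(171.4))
(array([506.6, 207.1]), array([96. , 51.4], dtype=float32), np.float32(173.1))
```

View pics/s8.png

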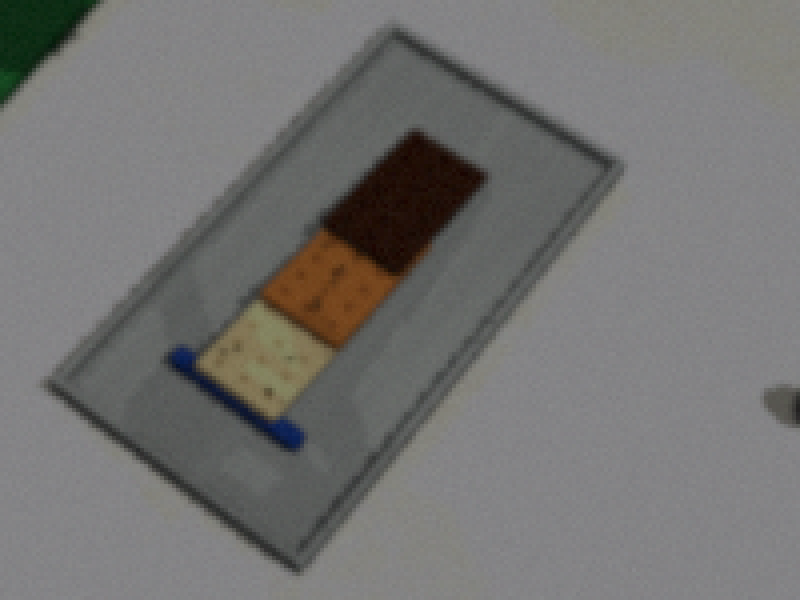

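The scene view shows pale on the bar, then golden, then dark in a straight shingled row, with the weight untouched. Handing in.

```bash
python3 -c "
from cell import robot
print(robot.hand_in())"
```

```text
the job is handed in; nothing more can be done
None
```

I handed the job in at about 20 s with the three crispbreads shingled pale, golden, dark along the middle of the tray, pale propped on the rest bar and each overlapping the one before by about two fifths; I never moved or touched the bowl or weight, and the verdict was not shown.

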